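# Shut the tagged air valve in the covered manifold box

### The job

Shut off the tagged air line: on the low grey valve box on the bench, push the sliding cover all the way back by its raised step, then push the valve handle that ends in a round disc a quarter turn clockwise until it lies across its pipe, fully home against its stop. Leave the other, plain handle along its pipe, leave the cover open, and do not move or pick up the jar, the solder reel or the small plug-in meter that stand around the box.

Things in the scene. Friction and masses are not known exactly. Their poses are not given: they have to be found in the camera images.
- valve_box: Fixed grey metal box, 90 mm high, walls 4 mm, side rails 98 mm high. Its x points away from the robot along the cover's slide, y left, z up; origin on the bench. Spans x -140 to +115, y -120 to +120 mm; brass ports stick out 18 mm in front. Under the cover is the valve bay (inside x -136 to -2, y -116 to +116 mm, floor 24 mm up); the rear part is closed.
- cover (a joint): Slide of the flat aluminium cover (138 x 234 x 5 mm, top 95 mm above the bench): 0 m shut, over the whole bay; 0.115 m at its stop, all the way back along the box's +x, bay open from x = -136 to -25 mm. It moves with about 2 N and stays where it is left. It cannot be lifted.
- cover_step (a point): Centre of the upright front face of the cover's raised step, 105 mm above the bench. The face is 70 mm wide along the box's y, stands 20 mm above the cover's top (95 to 115 mm above the bench), looks toward the box's -x and lies 20 mm behind the cover's front edge; behind it the step slopes down. Pushed along the box's +x it takes the cover with it.
- tagged_handle (a joint): Turn of the tagged valve's handle: 0 rad open (handle along the pipe, pointing to the box's -x), pi/2 rad shut against its stop (handle across the pipe, pointing to the box's +y); it turns clockwise from above. It needs about 2 N at its end and stays where it is left.
- tagged_end (a point): Centre of the upright round disc, 28 mm across and 13 mm high (66 to 79 mm above the bench), at the end of the tagged steel handle: 48 mm from the spindle axis. The bar between is 10 mm wide, 66 to 78 mm above the bench. The free air beneath the handle is 19 mm above the pipe.
- tagged_pivot (a point): The tagged valve's vertical spindle axis, 72 mm above the bench; at x = -45, y = -55 or +45 mm of the box (it changes; the plain valve has the other place). Hub 22 mm across; the brass valve body below reaches 27 mm from the axis along x, 12 mm along y, 52 mm up. A copper pipe, top 47 mm above the bench, runs along x through each valve.
- plain_handle (a joint): Turn of the other valve's handle, same directions and values; it must stay near 0.
- plain_end (a point): Point on the plain steel handle 48 mm from its spindle axis, 72 mm above the bench. This handle is a straight bar 10 mm wide that ends, without a disc, 61 mm from the axis.
- plain_pivot (a point): The plain valve's spindle axis, 72 mm above the bench, 100 mm from the tagged one's.
- ball_jar: Small loose white jar with a ribbed lid, 31 mm across, 45 mm high, on the bench by the box; origin at the centre of its underside.
- solder_reel: Loose reel of solder, 52 mm across, 32 mm high, on the bench by the box; origin at the centre of its underside.
- usb_tester: Loose flat pale-grey plug-in meter with a small dark screen, 79 x 26 x 15 mm, on the bench at the right of the box; origin at the centre of its underside.

How it is judged:
By the outcome, as a careful person would: the job done as asked, in the order asked, and still so for the second after the job is handed in, with the robot touching nothing.
It also fails if it takes over 42 s, if anything falls off the work surface, if the arm or the gripper's body presses on something with over 40 N, if the wrist force passes 120 N, or if a joint passes its speed limit or range.

### The arm

A 6-joint arm with a two-finger parallel gripper is mounted at the origin on a cart in front of the work surface, level with it; the furniture and walls round the work are solid. World frame = base frame: x ahead of the robot, y to its left, z up, the work surface at z = 0. Lengths are in m, angles in rad, forces in N, time in s.
With the tool pointing down it reaches from about 0.25 to 0.725 m from the base axis. Payload 4 kg.
Tool frame: the origin (TCP) lies at the centre of the arm's flange, where the gripper is bolted on; the fingertips stand env.tips_ahead ahead of it and the grasp point (between the pads) lies 155 mm ahead of it (env.tips_ahead is the distance from the TCP to the fingertips, in m); x points along the fingers, y is the direction in which the jaws open and shut, and the axes are right-handed (so a half turn about x gives the same grasp; the last joint's range is limited). The gripper opens to 85 mm and grips with 20 to 120 N. Pads are 22 mm wide; open, the fingers measure 114 mm over their backs; the gripper's body (76 mm by 85 mm) begins 54 mm behind the grasp point. The pads swing forward as they close: fully open they stand 13 mm farther back than shut.
Start: joints at [1.137, 0.241, 0.005, 1.335, 0, 1.571], TCP at [0.21, 0.454, 0.405] pointing down, gripper open.
Joint ranges: [-2.72, 2.72], [-1.05, 1.87], [-1.09, 1.28], [-1.99, 2.15], [-1.42, 1.44], [-3.14, 3.14]. Speed limits (rad/s): [2.79, 2.79, 3.14, 3.14, 3.14, 3.14].

### API

Orientations are given as a unit quaternion [w, x, y, z].
In Python, from workcell import env gives the robot as it stands.
- The arm moves only by the shell command python3 -m crank 'ROWS' [FORCE]. ROWS is JSON, a list of rows, each an object with "linear": the shift along the world's x, y, z in units of 50 mm (1.0 is 50 mm), a list of three; "rot": the turn, a rotation vector about the world's x, y, z in units of 6 degrees (1.0 is 6 degrees), a list of three; "jaw": the opening, from 0 (shut) to 1 (fully open). In form: [{"linear": [tx, ty, tz], "rot": [rx, ry, rz], "jaw": jaw}, ...]. A call has 1 to 12 rows; each row shifts and turns the pose as measured when the row begins; what a row does not reach is not made up. A row lasts 1/8 s, in which the tool goes at most 62.5 mm and 10.7 degrees, less where a joint would pass 70% of its speed; a pose out of reach is approached as far as the arm can. A call is refused whole if a number of a shift passes 1 or a number of a turn 1, either way. A call with a gripper value outside its range is refused whole. The fingers move at their own pace and stop on an object; FORCE is the grip in N (left out, the last holds). Time passes only in rows, so rows that do not move let the fingers close. It gives the time, the measured TCP pose, the force and the opening at its end, in the units of the state.
- env.get_state(): the state, without advancing time (a new reading comes with each control period).
- env.get_image(name): name is "scene" or "top"; returns the picture (400x640x3 uint8, red, green, blue); there is no depth.
- env.camera_params(name): a dict with "fx", "fy", "cx", "cy" (pixels), "world_from_camera" (4x4, takes a point from camera to world coordinates). Camera axes: x right, y up, looking along -z (the intrinsics and any distortion apply to the point x, -y, -z); pixel columns grow to the right and rows downward; lengths in m; the calibration is good to about 2 mm. A picture is of the moment at which its call begins. camera_params takes no time and is no camera call.
- env.sign_off(): hands the job in, once; it reports no verdict.
The state is a dict: "clock": time; "joint_positions": joint angles; "qd": joint speeds; "effort": joint torques, N m; "tool_pos": TCP position; "tcp_rot": TCP orientation; "contact_force": force on the tool from outside, world axes, zero at the start; "torque": the same for the moment, N m; "width": finger opening in m.
Only numpy, scipy, OpenCV 4.12 (cv2) and the standard library are available. Lean on these libraries where they do the work, as an engineer would, in place of code of your own. Each camera call takes 0.05 s, during which the arm holds its last target.

## Working session

There is one attempt and no reset: what is moved stays moved. The work goes in short steps, Python scripts to look and compute and a shell command to move; the robot and the scene stay as the last step left them, time stands still between calls to the robot, and variables do not carry over. Pictures are saved under pics/ and viewed, and the job is handed in when it is done.

```bash
mkdir -p pics; ls
python3 - <<'E'
from workcell import env
import cv2
s=env.get_state(); print(s); print(env.tips_ahead)
for n in ("scene","top"):
    cv2.imwrite(f"pics/{n}0.png",env.get_image(n)[:,:,::-1]); print(n,env.camera_params(n))
E
```

```text
pics
{'clock': 0.0, 'joint_positions': array([ 1.13695635e+00,  2.41400585e-01,  3.72956902e-03,  1.33518506e+00,
       -1.45257463e-05,  1.57079048e+00]), 'qd': array([ 0.00029426, -0.00010262, -0.00101067,  0.00069532,  0.00021089,
        0.00292466]), 'effort': array([ 1.52581786e-03, -3.72315001e+01,  2.52409530e+01,  1.69398228e-02,
        1.17325976e-04, -3.90627136e-06]), 'tool_pos': array([0.21006876, 0.45343654, 0.40382081]), 'tcp_rot': array([ 0.69038407,  0.15147114,  0.69068751, -0.15289568]), 'contact_force': array([ 0.3552519 , -0.26784779,  0.22598579]), 'torque': array([-0.06366902,  0.0258224 ,  0.0277353 ]), 'width': 0.0848906574654413}
0.1734
scene {'fx': 416.8062347244725, 'fy': 416.8062347244725, 'cx': 319.2125798111351, 'cy': 199.8897345661163, 'world_from_camera': array([[-0.63716037,  0.33045413, -0.696295  , -0.07934597],
       [-0.77031184, -0.30283646,  0.5611682 ,  0.35380438],
       [-0.02542317,  0.89391842,  0.44750812,  0.45878188],
       [ 0.        ,  0.        ,  0.        ,  1.        ]])}
top {'fx': 367.7172465372597, 'fy': 367.7172465372597, 'cx': 322.102393076347, 'cy': 194.4077258213934, 'world_from_camera': array([[ 0.01157652,  0.99380424, -0.11054008,  0.42335159],
       [-0.9999295 ,  0.01121366, -0.00390375, -0.13724428],
       [-0.00264   ,  0.11057748,  0.993864  ,  0.94488746],
       [ 0.        ,  0.        ,  0.        ,  1.        ]])}
```

View pics/scene0.png

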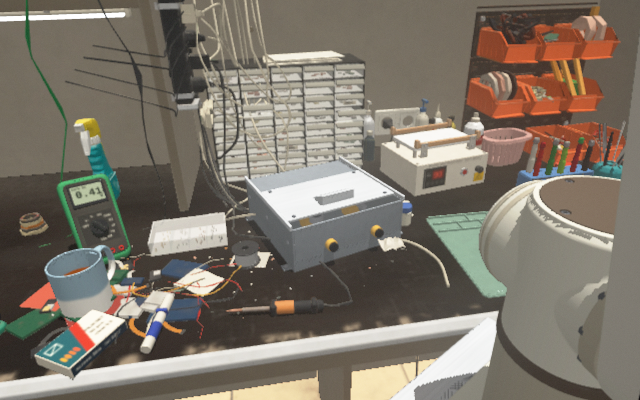

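View pics/top0.png

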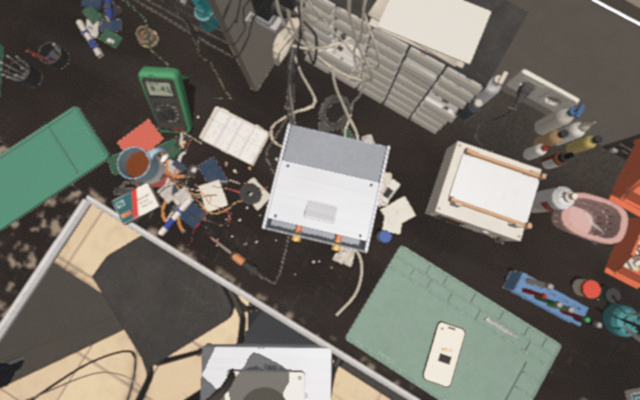

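Run:
```python
import cv2
a=cv2.imread('pics/top0.png')[110:260,230:430]; cv2.imwrite('pics/topc.png',cv2.resize(a,None,fx=4,fy=4,interpolation=cv2.INTER_CUBIC))
a=cv2.imread('pics/scene0.png')[150:275,220:420]; cv2.imwrite('pics/scc.png',cv2.resize(a,None,fx=4,fy=4,interpolation=cv2.INTER_CUBIC))
```

```text
(no output)
```

View pics/topc.png

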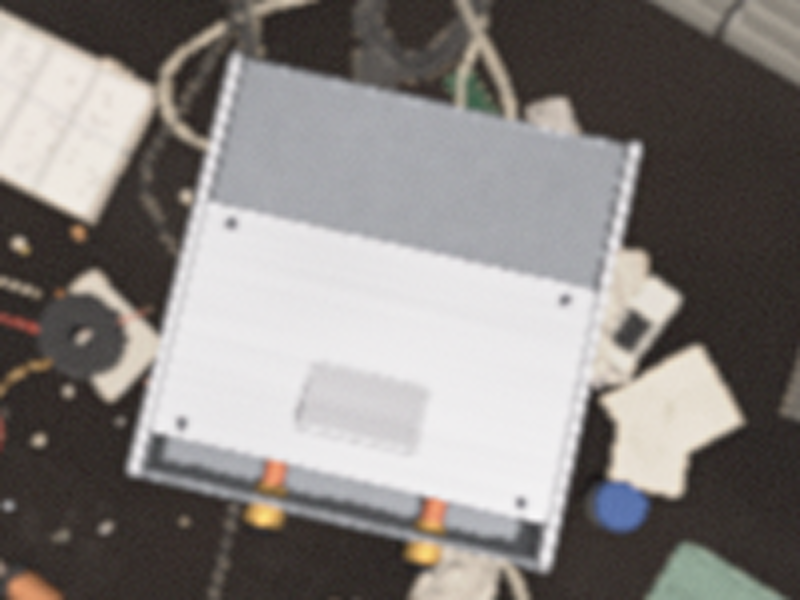

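View pics/scc.png

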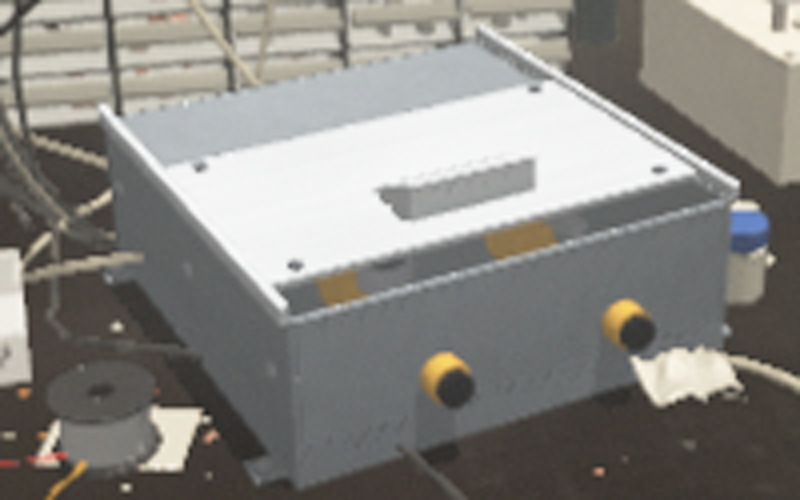

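```bash
cat > h.py <<'E'
import numpy as np
from workcell import env
from scipy.optimize import least_squares
def proj(n,P):
    c=env.camera_params(n); M=np.linalg.inv(c['world_from_camera']); p=M[:3,:3]@np.asarray(P,float)+M[:3,3]
    return np.array([c['cx']+c['fx']*p[0]/-p[2], c['cy']+c['fy']*(-p[1])/-p[2]])
def onz(n,uv,z):
    c=env.camera_params(n);W=c['world_from_camera'];d=W[:3,:3]@np.array([(uv[0]-c['cx'])/c['fx'],-(uv[1]-c['cy'])/c['fy'],-1.]);o=W[:3,3]
    return o+d*(z-o[2])/d[2]
def b2w(q,P):
    c,s=np.cos(q[2]),np.sin(q[2]);return np.array([q[0]+c*P[0]-s*P[1],q[1]+s*P[0]+c*P[1],P[2]])
E
python3 - <<'E'
from h import *
L=[]
T=lambda u,v:(230+u/4,110+v/4)
S=lambda u,v:(220+u/4,150+v/4)
H=.098
L=[('top',T(235,57),(.115,.12,H)),('top',T(640,145),(.115,-.12,H)),('top',T(132,472),(-.14,.12,H)),('top',T(550,570),(-.14,-.12,H)),
('scene',S(285,315),(-.14,.12,H)),('scene',S(101,106),(.115,.12,H)),('scene',S(480,28),(.115,-.12,H)),('scene',S(738,187),(-.14,-.12,H)),('scene',S(297,488),(-.14,.12,0))]
f=lambda q:np.concatenate([proj(n,b2w(q,P))-uv for n,uv,P in L])
r=least_squares(f,[.45,-.13,-.2],loss='soft_l1');print(r.x,np.round(r.fun.reshape(-1,2),1))
q=r.x
for nm in ('top','scene'):
    r2=least_squares(lambda q:np.concatenate([proj(n,b2w(q,P))-uv for n,uv,P in L if n==nm]),q);print(nm,r2.x,abs(r2.fun).max())
ci,si=np.cos(q[2]),np.sin(q[2])
def w2b(w): d=w[:2]-q[:2];return np.array([ci*d[0]+si*d[1],-si*d[0]+ci*d[1]])
for nm,uv,z in [('cover FL',T(150,433),.095),('cover FR',T(545,522),.095),('cover BL',T(205,205),.095),('step TL',T(312,362),.11),('step FL',T(297,428),.095),('step FR',T(415,452),.095)]:
    print(nm,w2b(onz('top',uv,z)))
print('step scene',w2b(onz('scene',S(412,219),.095)),w2b(onz('scene',S(535,188),.095)))
E
```

```text
[ 0.54698304 -0.14667401 -0.21948413] [[ 0.7 -0.6]
 [-1.4  0. ]
 [-0.1  0.9]
 [-2.4  0.6]
 [ 0.3 -2.6]
 [ 0.1 -0.9]
 [-0.2 -1.1]
 [-0.2 -1.2]
 [ 0.3  0.5]]
top [ 0.54754584 -0.14847931 -0.21347305] 1.1890188903570902
scene [ 0.54386355 -0.14412953 -0.22190197] 1.785199624862571
cover FL [-0.11397051  0.11621149]
cover FR [-0.11154164 -0.11676597]
cover BL [0.02316815 0.11752809]
step TL [-0.05376562  0.03381083]
step FL [-0.09173433  0.03424573]
step FR [-0.08960502 -0.03520433]
step scene [-0.09053609  0.03324169] [-0.09115688 -0.03467484]
```

```bash
cat >> h.py <<'E'
from scipy.spatial.transform import Rotation as R
Q=(0.5465,-0.147,-0.2165)
def w2b(w,q=Q):
    ci,si=np.cos(q[2]),np.sin(q[2]);d=np.asarray(w)[:2]-q[:2];return np.array([ci*d[0]+si*d[1],-si*d[0]+ci*d[1]])
def rep():
    s=env.get_state();r=R.from_quat(np.roll(s['tcp_rot'],-1)).as_matrix();t=s['tool_pos']+r[:,0]*env.tips_ahead
    print('t',round(s['clock'],2),'tip box',np.round(w2b(t)*1e3,1),'z',round(t[2]*1e3,1),'tipsahead',env.tips_ahead,'xaxis',np.round(r[:,0],3),'jaw yaw rel box deg',round(np.degrees(np.arctan2(r[1,1],r[0,1])-Q[2]),1),'F',np.round(s['contact_force'],1),'w',s['width'],'tip',np.round(t,3), 'j6',s['joint_positions'].round(2))
E
python3 -c "
from h import *;rep()"
python3 -m crank '[{"linear":[0.37,-0.95,0],"rot":[0,0,0],"jaw":0},{"linear":[0.37,-0.95,0],"rot":[0,0,0],"jaw":0},{"linear":[0.37,-0.95,0],"rot":[0,0,0],"jaw":0},{"linear":[0.37,-0.95,0],"rot":[0,0,0],"jaw":0},{"linear":[0.37,-0.95,0],"rot":[0,0,0],"jaw":0},{"linear":[0.37,-0.95,0],"rot":[0,0,0],"jaw":0},{"linear":[0.37,-0.95,0],"rot":[0,0,0],"jaw":0},{"linear":[0.37,-0.95,0],"rot":[0,0,0],"jaw":0}]' 30
python3 -c "
from h import *;rep()"
```

```text
t 0.1 tip box [-457.7  513.9] z 230.5 tipsahead 0.1734 xaxis [-0.001 -0.002 -1.   ] jaw yaw rel box deg 77.6 F [0.6 0.4 0.9] w 0.08549459289044296 tip [0.21  0.453 0.231] j6 [1.14 0.24 0.   1.34 0.   1.57]
clock: 1.1
tool_pos: [0.3586, 0.0644, 0.4005]
tcp_rot: [0.691, 0.147, 0.692, -0.151]
contact_force: [0.7, 0.1, 0.3]
width: -0.0003
t 1.1 tip box [-229.1  165.2] z 227.1 tipsahead 0.1734 xaxis [-0.002 -0.005 -1.   ] jaw yaw rel box deg 78.1 F [0.7 0.1 0.3] w -0.0003446850324712963 tip [0.358 0.064 0.227] j6 [ 0.18 -0.03 -0.31  1.29 -0.    0.6 ]
```

```bash
python3 -m crank '[{"linear":[0.37,-0.93,0],"rot":[0,0,1],"jaw":0},{"linear":[0.37,-0.93,0],"rot":[0,0,1],"jaw":0},{"linear":[0.37,-0.93,0],"rot":[0,0,0],"jaw":0},{"linear":[0.37,-0.93,-0.5],"rot":[0,0,0],"jaw":0},{"linear":[0,0,-0.9],"rot":[0,0,0],"jaw":0},{"linear":[0,0,0],"rot":[0,0,0],"jaw":0}]'
python3 -c "
from h import *;rep()
import cv2
for n in ('scene','top'): cv2.imwrite(f'pics/{n}1.png',env.get_image(n)[:,:,::-1])
a=cv2.imread('pics/scene1.png')[80:275,200:440]; cv2.imwrite('pics/sc1.png',cv2.resize(a,None,fx=3,fy=3,interpolation=cv2.INTER_CUBIC))
"
```

```text
clock: 1.85
tool_pos: [0.4339, -0.1321, 0.3278]
tcp_rot: [0.703, 0.074, 0.703, -0.078]
contact_force: [0.3, -0.2, -0.1]
width: -0.0002
t 1.85 tip box [-113.2  -10.6] z 154.4 tipsahead 0.1734 xaxis [-0.001 -0.005 -1.   ] jaw yaw rel box deg 90.1 F [ 0.3 -0.2 -0.1] w -0.00019800395782489924 tip [ 0.434 -0.133  0.154] j6 [-0.29  0.2  -0.25  1.12 -0.01 -0.08]
```

View pics/sc1.png

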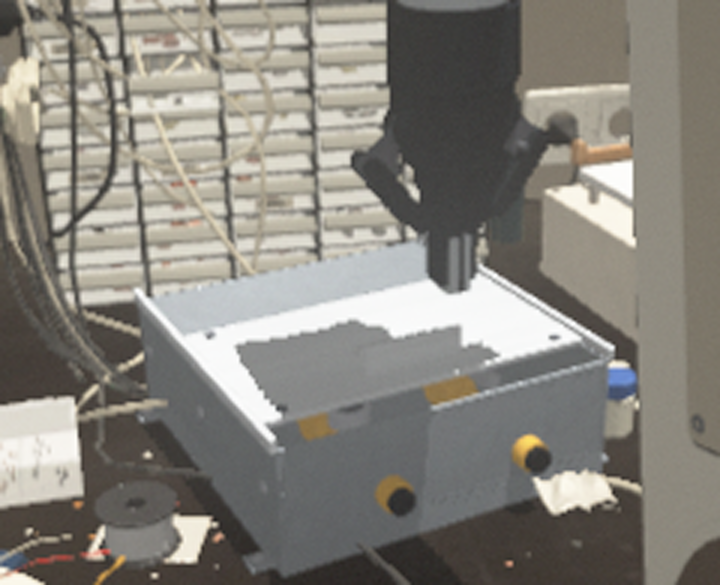

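```bash
python3 -c "
from h import *
print((proj('scene',[.434,-.133,.154])-[200,80])*3,(proj('scene',[.434,-.133,.167])-[200,80])*3)"
```

```text
[448.37076747 286.94505499] [448.52129954 267.29944832]
```

```bash
python3 -m crank '[{"linear":[-0.04,0.21,-0.6],"rot":[0,0,0],"jaw":0},{"linear":[0,0,-0.4],"rot":[0,0,0],"jaw":0},{"linear":[0,0,0],"rot":[0,0,0],"jaw":0}]'
python3 -c "
from h import *;rep()"
```

```text
clock: 2.33
tool_pos: [0.4368, -0.1201, 0.2877]
tcp_rot: [0.711, 0.071, 0.696, -0.077]
contact_force: [-0.4, -0.3, 0.7]
width: -0.0004
t 2.33 tip box [-109.2    1.6] z 114.4 tipsahead 0.1734 xaxis [ 0.02  -0.011 -1.   ] jaw yaw rel box deg 90.4 F [-0.4 -0.3  0.7] w -0.0004350660533437876 tip [ 0.44  -0.122  0.114] j6 [-0.27  0.23 -0.33  0.99 -0.01 -0.06]
```

```bash
python3 -m crank '[{"linear":[-0.1,0,-0.22],"rot":[0,0.15,0],"jaw":0},{"linear":[0,0,0],"rot":[0,0,0],"jaw":0}]'
python3 -c "
from h import *;rep()"
```

```text
clock: 2.58
tool_pos: [0.4327, -0.1197, 0.2793]
tcp_rot: [0.707, 0.07, 0.7, -0.078]
contact_force: [-0.2, -0.3, -0.5]
width: 0.0
t 2.58 tip box [-115.1    0.4] z 105.9 tipsahead 0.1734 xaxis [ 0.008 -0.012 -1.   ] jaw yaw rel box deg 90.4 F [-0.2 -0.3 -0.5] w 3.426154200389106e-05 tip [ 0.434 -0.122  0.106] j6 [-0.27  0.24 -0.35  0.97 -0.01 -0.06]
```

```bash
python3 -m crank '[{"linear":[0.29,-0.064,-0.05],"rot":[0,0.1,0],"jaw":0},{"linear":[0.29,-0.064,0],"rot":[0,0,0],"jaw":0},{"linear":[0.29,-0.064,0],"rot":[0,0,0],"jaw":0},{"linear":[0.29,-0.064,0],"rot":[0,0,0],"jaw":0},{"linear":[0.29,-0.064,0],"rot":[0,0,0],"jaw":0},{"linear":[0.29,-0.064,0],"rot":[0,0,0],"jaw":0}]'
python3 -c "
from h import *;rep()"
```

```text
clock: 3.32
tool_pos: [0.5176, -0.1385, 0.278]
tcp_rot: [0.699, 0.07, 0.708, -0.078]
contact_force: [-2.1, 0.6, 0.1]
width: -0.0002
t 3.33 tip box [-32.1  -0. ] z 104.6 tipsahead 0.1734 xaxis [-0.014 -0.009 -1.   ] jaw yaw rel box deg 90.4 F [-2.1  0.6  0.1] w -0.00018109353783799095 tip [ 0.515 -0.14   0.105] j6 [-0.26  0.4  -0.11  1.07 -0.01 -0.05]
```

```bash
python3 -m crank '[{"linear":[0.18,-0.04,0],"rot":[0,-0.05,0],"jaw":0},{"linear":[0.15,-0.033,0],"rot":[0,0,0],"jaw":0}]'
python3 -c "
from h import *;rep()"
python3 -m crank '[{"linear":[0.15,-0.033,0],"rot":[0,0,0],"jaw":0},{"linear":[0.1,-0.022,0],"rot":[0,0,0],"jaw":0}]'
python3 -c "
from h import *;rep()"
```

```text
clock: 3.58
tool_pos: [0.5341, -0.1423, 0.278]
tcp_rot: [0.7, 0.07, 0.707, -0.077]
contact_force: [-0.9, 1.3, -0.7]
width: 0.0
t 3.58 tip box [-14.6  -0. ] z 104.6 tipsahead 0.1734 xaxis [-0.011 -0.009 -1.   ] jaw yaw rel box deg 90.4 F [-0.9  1.3 -0.7] w 2.4284110498723754e-05 tip [ 0.532 -0.144  0.105] j6 [-0.26  0.43 -0.06  1.08 -0.01 -0.05]
clock: 3.82
tool_pos: [0.5402, -0.1437, 0.2776]
tcp_rot: [0.692, 0.071, 0.714, -0.077]
contact_force: [-15.0, 2.9, 11.5]
width: -0.0003
t 3.83 tip box [-12.2  -0. ] z 104.3 tipsahead 0.1734 xaxis [-0.033 -0.004 -0.999] jaw yaw rel box deg 90.4 F [-15.    2.9  11.5] w -0.00027488795027460594 tip [ 0.535 -0.144  0.104] j6 [-0.26  0.45 -0.03  1.12 -0.01 -0.05]
```

```bash
python3 -m crank '[{"linear":[-0.3,0.06,0],"rot":[0,-0.3,0],"jaw":0},{"linear":[-0.5,0.1,0.8],"rot":[0,0,0],"jaw":0},{"linear":[-1,0.2,0.8],"rot":[0,0,0],"jaw":0},{"linear":[-1,0.2,0.8],"rot":[0,0,0],"jaw":0},{"linear":[-1,0.2,0],"rot":[0,0,0],"jaw":0},{"linear":[-0.8,0,0],"rot":[0,0,0],"jaw":0},{"linear":[0,0,0],"rot":[0,0,0],"jaw":0}]'
python3 -c "
from h import *;rep()
import cv2
for n in ('scene','top'): cv2.imwrite(f'pics/{n}2.png',env.get_image(n)[:,:,::-1])
a=cv2.imread('pics/scene2.png')[130:275,200:440]; a=cv2.resize(a,None,fx=3,fy=3,interpolation=cv2.INTER_CUBIC);cv2.imwrite('pics/sc2.png',a)
a=cv2.imread('pics/top2.png')[110:260,230:430]; cv2.imwrite('pics/t2.png',cv2.resize(a,None,fx=4,fy=4,interpolation=cv2.INTER_CUBIC))
"
```

```text
clock: 4.7
tool_pos: [0.3108, -0.1058, 0.4025]
tcp_rot: [0.71, 0.071, 0.696, -0.076]
contact_force: [1.3, 0.3, -0.4]
width: -0.0001
t 4.7 tip box [-235.5  -11.4] z 229.1 tipsahead 0.1734 xaxis [ 0.019 -0.01  -1.   ] jaw yaw rel box deg 90.4 F [ 1.3  0.3 -0.4] w -0.00011389834315630604 tip [ 0.314 -0.108  0.229] j6 [-0.33 -0.11 -0.38  1.28 -0.   -0.12]
```

View pics/sc2.png

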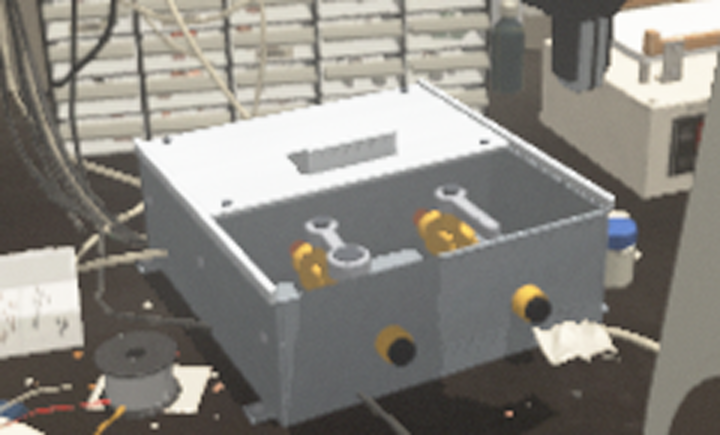

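View pics/t2.png

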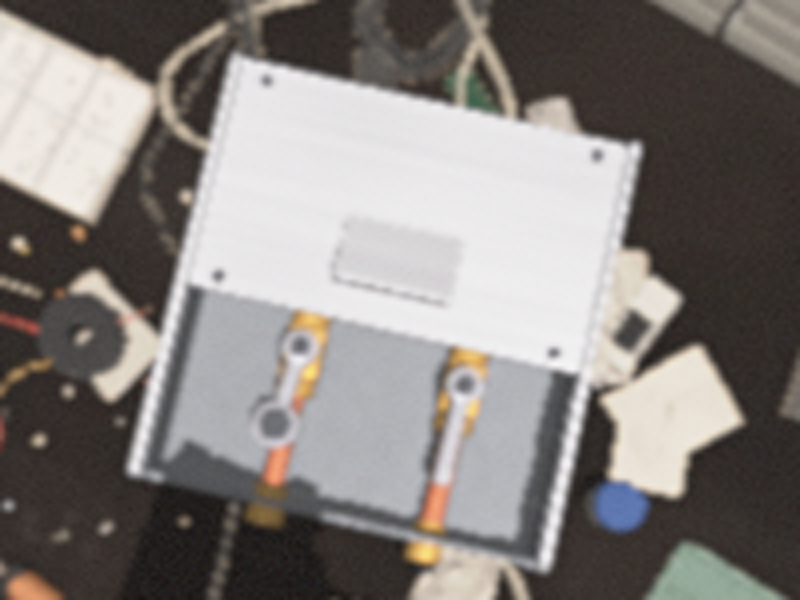

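Run:
```python
from h import *
T=lambda u,v:(230+u/4,110+v/4)
S=lambda u,v:(200+u/3,130+v/3)
for n,uv,z in [('disc',T(274,423),.079),('piv',T(300,345),.08),('plain piv',T(464,383),.08),('plain end',T(440,482),.078),('coverFL',T(190,289),.095),('coverFR',T(577,373),.095),('stepL',T(332,283),.095),('stepR',T(448,306),.095)]: print(n,w2b(onz('top',uv,z))*1e3)
for n,uv,z in [('disc',S(348,257),.079),('piv',S(322,227),.08),('plain piv',S(451,192),.08),('cover FL',S(217,217),.095),('step L',S(308,174),.095)]: print('s',n,w2b(onz('scene',uv,z))*1e3)
```

```text
disc [-90.84209443  49.7882262 ]
piv [-42.5567526   45.47596169]
plain piv [-42.63817404 -53.92552027]
plain end [-102.44463996  -53.05792876]
coverFL [-26.46115282 114.54874598]
coverFR [ -23.55714277 -115.80272701]
stepL [-4.30563691 34.60416552]
stepR [ -2.22910172 -34.34582827]
s disc [-95.70066776  52.25790739]
s piv [-52.08786185  49.42239609]
s plain piv [-49.35363594 -51.24232621]
s cover FL [-31.75183581 114.38385884]
s step L [-1.80680032 35.29795473]
```

```bash
python3 -m crank '[{"linear":[0,0,0],"rot":[0,0,-1],"jaw":0},{"linear":[0,0,0],"rot":[0,0,-1],"jaw":0},{"linear":[0.4,0,0],"rot":[0,0,-1],"jaw":0},{"linear":[0.4,0,0],"rot":[0,0,-1],"jaw":0},{"linear":[0.4,-0.05,0],"rot":[0,0,-1],"jaw":0},{"linear":[0.4,-0.05,0],"rot":[0,0,-1],"jaw":0},{"linear":[0.4,-0.05,0],"rot":[0,0,-1],"jaw":0},{"linear":[0.4,0,0],"rot":[0,0,-1],"jaw":0},{"linear":[0.2,0,0],"rot":[0,0,-1],"jaw":0},{"linear":[0.2,0,0],"rot":[0,0,-1],"jaw":0},{"linear":[0,0,0],"rot":[0,0,-1],"jaw":0},{"linear":[0,0,0],"rot":[0,0,-1],"jaw":0}]'
python3 -c "
from h import *;rep()"
```

```text
clock: 6.3
tool_pos: [0.4775, -0.1154, 0.3991]
tcp_rot: [0.524, 0.475, 0.51, -0.49]
contact_force: [-0.4, 0.2, 0.1]
width: 0.0001
t 6.3 tip box [-72.9  11.2] z 225.7 tipsahead 0.1734 xaxis [ 0.001 -0.029 -1.   ] jaw yaw rel box deg 16.4 F [-0.4  0.2  0.1] w 9.137554790469075e-05 tip [ 0.478 -0.12   0.226] j6 [-0.23  0.22 -0.03  1.31 -0.03  1.27]
```

```bash
python3 -m crank '[{"linear":[-0.2,0.05,-0.6],"rot":[0.28,0,-0.95],"jaw":0},{"linear":[-0.2,0.05,-0.8],"rot":[0,0,-0.95],"jaw":0},{"linear":[0,0,-0.6],"rot":[0,0,-0.8],"jaw":0},{"linear":[0,0,0],"rot":[0,0,0],"jaw":0}]'
python3 -c "
from h import *;rep()"
```

```text
clock: 6.8
tool_pos: [0.4637, -0.1104, 0.295]
tcp_rot: [0.443, 0.553, 0.441, -0.551]
contact_force: [-0.1, 0.3, 0.9]
width: 0.0004
t 6.8 tip box [-88.1  18. ] z 121.6 tipsahead 0.1734 xaxis [ 0.004 -0.    -1.   ] jaw yaw rel box deg -0.2 F [-0.1  0.3  0.9] w 0.0004403615977286591 tip [ 0.464 -0.11   0.122] j6 [-0.23  0.27 -0.25  1.04  0.    1.56]
```

```bash
python3 -m crank '[{"linear":[-0.15,-0.1,0],"rot":[0,0,0],"jaw":0},{"linear":[0,0,-0.3],"rot":[0,0,0],"jaw":0},{"linear":[0,0,0],"rot":[0,0,0],"jaw":0}]'
python3 -c "
from h import *;rep()"
python3 -m crank '[{"linear":[0,0,-0.4],"rot":[0,0,0],"jaw":0},{"linear":[0,0,-0.4],"rot":[0,0,0],"jaw":0},{"linear":[0,0,0],"rot":[0,0,0],"jaw":0}]'
python3 -c "
from h import *;rep()"
```

```text
clock: 7.18
tool_pos: [0.4587, -0.1166, 0.2829]
tcp_rot: [0.446, 0.553, 0.44, -0.549]
contact_force: [-0.1, -0.5, 0.2]
width: -0.0002
t 7.17 tip box [-90.6  10.9] z 109.5 tipsahead 0.1734 xaxis [ 0.01  -0.002 -1.   ] jaw yaw rel box deg -0.0 F [-0.1 -0.5  0.2] w -0.00017125524251194104 tip [ 0.46  -0.117  0.109] j6 [-0.25  0.28 -0.28  1.    0.    1.54]
clock: 7.55
tool_pos: [0.4611, -0.1178, 0.2472]
tcp_rot: [0.449, 0.555, 0.438, -0.547]
contact_force: [-1.0, 0.6, 0.9]
width: -0.0002
t 7.55 tip box [-86.2  10.1] z 73.8 tipsahead 0.1734 xaxis [ 0.019 -0.005 -1.   ] jaw yaw rel box deg 0.0 F [-1.   0.6  0.9] w -0.0001921904369442858 tip [ 0.464 -0.119  0.074] j6 [-0.25  0.32 -0.33  0.9   0.    1.54]
```

Clear, no contact. A bit lower, correcting x and tilt.

```bash
python3 -m crank '[{"linear":[-0.1,0.02,-0.2],"rot":[0.05,0.2,0],"jaw":0},{"linear":[-0.06,0,-0.1],"rot":[0,0,0],"jaw":0},{"linear":[0,0,0],"rot":[0,0,0],"jaw":0}]'
python3 -c "
from h import *;rep()
import cv2
a=env.get_image('scene')[90:275,200:440,::-1]; a=cv2.resize(a,None,fx=3,fy=3,interpolation=cv2.INTER_CUBIC);cv2.imwrite('pics/sc3.png',a)"
```

```text
clock: 7.92
tool_pos: [0.4538, -0.1172, 0.2342]
tcp_rot: [0.444, 0.551, 0.443, -0.551]
contact_force: [0.5, -0.2, -0.0]
width: 0.0003
t 7.92 tip box [-96.7   9.2] z 60.8 tipsahead 0.1734 xaxis [ 0.001 -0.    -1.   ] jaw yaw rel box deg 0.1 F [ 0.5 -0.2 -0. ] w 0.0003426302165890292 tip [ 0.454 -0.117  0.061] j6 [-0.25  0.33 -0.35  0.88 -0.    1.53]
```

View pics/sc3.png

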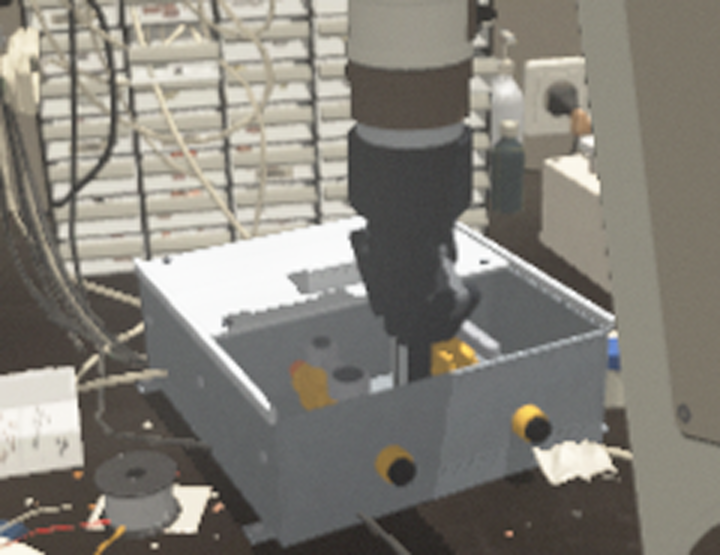

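```bash
python3 -m crank '[{"linear":[0.043,0.195,0],"rot":[0,0,0],"jaw":0},{"linear":[0.043,0.195,0],"rot":[0,0,0],"jaw":0},{"linear":[0.043,0.195,0],"rot":[0,0,0],"jaw":0}]'
python3 -c "
from h import *;rep()"
```

```text
clock: 8.35
tool_pos: [0.4604, -0.087, 0.2348]
tcp_rot: [-0.444, -0.551, -0.442, 0.552]
contact_force: [-0.1, -2.1, 0.8]
width: -0.0003
t 8.35 tip box [-96.7  39.8] z 61.4 tipsahead 0.1734 xaxis [ 0.001 -0.003 -1.   ] jaw yaw rel box deg -0.0 F [-0.1 -2.1  0.8] w -0.00033350549661173736 tip [ 0.461 -0.087  0.061] j6 [-0.19  0.33 -0.35  0.89 -0.    1.6 ]
```

Contact at about 2 N, handle is turning.

```bash
python3 -m crank '[{"linear":[0.043,0.195,0],"rot":[0,0,0],"jaw":0},{"linear":[0.09,0.19,0],"rot":[0,0,0],"jaw":0},{"linear":[0.13,0.12,0],"rot":[0,0,0],"jaw":0}]'
python3 -c "
from h import *;rep()
import cv2
a=env.get_image('scene')[90:275,200:440,::-1]; a=cv2.resize(a,None,fx=3,fy=3,interpolation=cv2.INTER_CUBIC);cv2.imwrite('pics/sc4.png',a)"
```

```text
clock: 8.72
tool_pos: [0.4746, -0.0597, 0.235]
tcp_rot: [-0.445, -0.55, -0.441, 0.552]
contact_force: [-0.8, -3.6, 0.1]
width: -0.0002
t 8.72 tip box [-88.5  69.1] z 61.6 tipsahead 0.1734 xaxis [ 0.002 -0.005 -1.   ] jaw yaw rel box deg 0.0 F [-0.8 -3.6  0.1] w -0.00024792219061303976 tip [ 0.475 -0.061  0.062] j6 [-0.12  0.35 -0.33  0.89 -0.    1.66]
```

View pics/sc4.png

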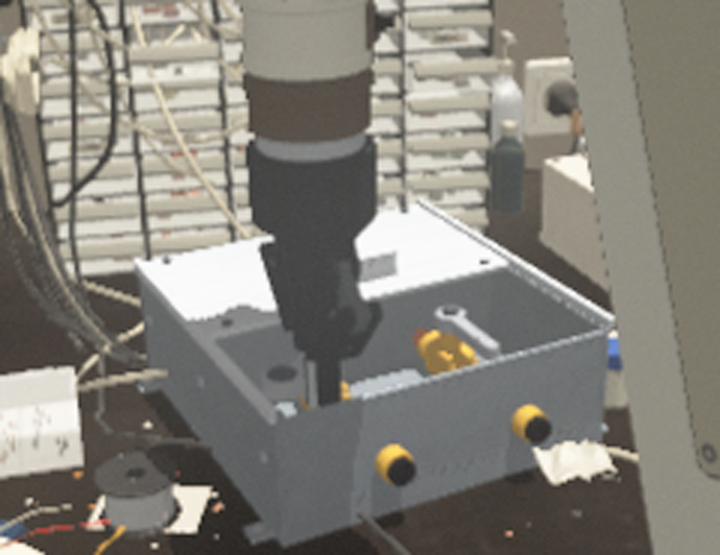

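```bash
python3 -m crank '[{"linear":[0.13,0.06,0],"rot":[0,0,0],"jaw":0},{"linear":[0.13,0.03,0],"rot":[0,0,0],"jaw":0}]'
python3 -c "
from h import *;rep()"
python3 -m crank '[{"linear":[0.1,-0.02,0],"rot":[0,0,0],"jaw":0},{"linear":[0.1,-0.02,0],"rot":[0,0,0],"jaw":0}]'
python3 -c "
from h import *;rep()"
```

```text
clock: 9.02
tool_pos: [0.4884, -0.0539, 0.2346]
tcp_rot: [-0.444, -0.55, -0.443, 0.551]
contact_force: [-3.3, 0.7, 1.6]
width: -0.0002
t 9.03 tip box [-76.6  78.1] z 61.2 tipsahead 0.1734 xaxis [ 0.    -0.002 -1.   ] jaw yaw rel box deg 0.1 F [-3.3  0.7  1.6] w -0.00018396024557339777 tip [ 0.488 -0.054  0.061] j6 [-0.11  0.37 -0.29  0.91 -0.    1.68]
clock: 9.28
tool_pos: [0.4987, -0.0555, 0.2341]
tcp_rot: [-0.443, -0.55, -0.444, 0.551]
contact_force: [-2.5, 0.7, -0.2]
width: 0.0001
t 9.28 tip box [-66.5  78.9] z 60.7 tipsahead 0.1734 xaxis [-0.002 -0.    -1.   ] jaw yaw rel box deg 0.1 F [-2.5  0.7 -0.2] w 0.00010958419464838392 tip [ 0.498 -0.056  0.061] j6 [-0.11  0.39 -0.27  0.92 -0.    1.67]
```

```bash
python3 -m crank '[{"linear":[0.1,-0.02,0],"rot":[0,0,0],"jaw":0},{"linear":[0.06,-0.013,0],"rot":[0,0,0],"jaw":0}]'
python3 -c "
from h import *;rep()"
```

```text
clock: 9.52
tool_pos: [0.504, -0.0578, 0.2327]
tcp_rot: [-0.441, -0.547, -0.446, 0.555]
contact_force: [-8.1, -0.9, 2.7]
width: 0.0001
t 9.53 tip box [-62.7  77.4] z 59.3 tipsahead 0.1734 xaxis [-0.012 -0.001 -1.   ] jaw yaw rel box deg 0.1 F [-8.1 -0.9  2.7] w 8.505945082457941e-05 tip [ 0.502 -0.058  0.059] j6 [-0.11  0.4  -0.25  0.93 -0.    1.67]
```

```bash
python3 -m crank '[{"linear":[0.12,-0.026,0],"rot":[0,0,0],"jaw":0},{"linear":[0.12,-0.026,0],"rot":[0,0,0],"jaw":0}]'
python3 -c "
from h import *;rep()"
```

```text
clock: 9.78
tool_pos: [0.5099, -0.0608, 0.2309]
tcp_rot: [-0.436, -0.542, -0.45, 0.56]
contact_force: [-18.6, 4.6, 14.6]
width: -0.0001
t 9.78 tip box [-59.7  74.9] z 57.6 tipsahead 0.1734 xaxis [-0.032 -0.001 -0.999] jaw yaw rel box deg -0.0 F [-18.6   4.6  14.6] w -5.0343997081537224e-05 tip [ 0.504 -0.061  0.058] j6 [-0.12  0.42 -0.22  0.96 -0.    1.67]
```

```bash
python3 -m crank '[{"linear":[-0.3,0.06,0],"rot":[0,-0.25,0],"jaw":0},{"linear":[-0.1,0.02,0],"rot":[0,0,0],"jaw":0},{"linear":[0,0,0.6],"rot":[0,0,0],"jaw":0},{"linear":[0,0,0.8],"rot":[0,0,0],"jaw":0},{"linear":[0,0,0.8],"rot":[0,0,0],"jaw":0},{"linear":[-0.8,0,0.8],"rot":[0,0,0],"jaw":0},{"linear":[-1,0,0.3],"rot":[0,0,0],"jaw":0},{"linear":[-1,0,0],"rot":[0,0,0],"jaw":0},{"linear":[-0.8,0,0],"rot":[0,0,0],"jaw":0},{"linear":[0,0,0],"rot":[0,0,0],"jaw":0}]'
python3 -c "
from h import *;rep()
import cv2
for n in ('scene','top'): cv2.imwrite(f'pics/{n}5.png',env.get_image(n)[:,:,::-1])
a=cv2.imread('pics/scene5.png')[130:275,200:440]; a=cv2.resize(a,None,fx=3,fy=3,interpolation=cv2.INTER_CUBIC);cv2.imwrite('pics/sc5.png',a)
a=cv2.imread('pics/top5.png')[110:260,230:430]; cv2.imwrite('pics/t5.png',cv2.resize(a,None,fx=4,fy=4,interpolation=cv2.INTER_CUBIC))
"
```

```text
clock: 11.02
tool_pos: [0.3131, -0.0586, 0.4062]
tcp_rot: [0.448, 0.556, 0.437, -0.547]
contact_force: [0.2, 0.1, 0.0]
width: -0.0
t 11.03 tip box [-243.5   36.2] z 232.9 tipsahead 0.1734 xaxis [ 0.02  -0.004 -1.   ] jaw yaw rel box deg -0.1 F [0.2 0.1 0. ] w -1.4771451379054645e-05 tip [ 0.316 -0.059  0.233] j6 [-0.18 -0.14 -0.39  1.29 -0.    1.6 ]
```

View pics/sc5.png

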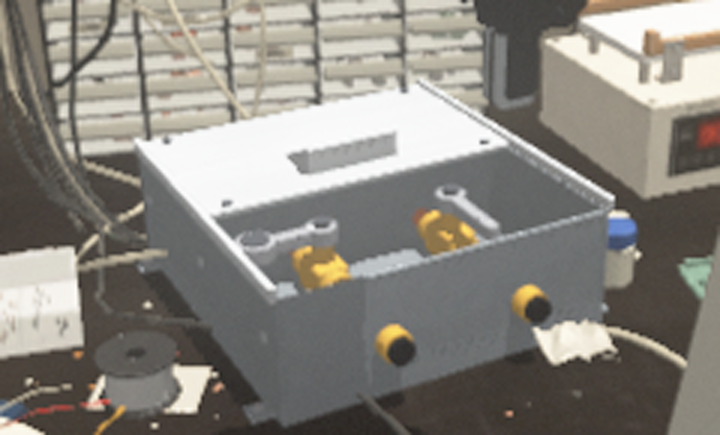

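View pics/t5.png

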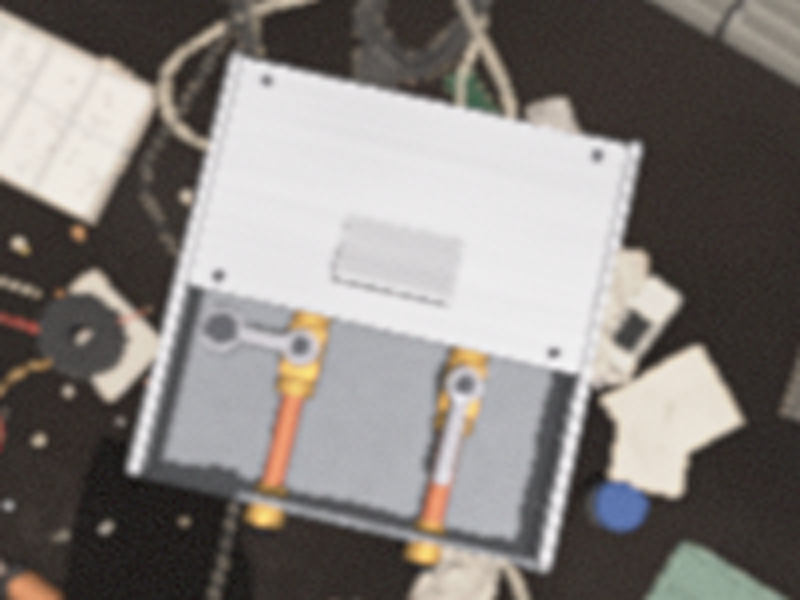

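```bash
python3 -c "
from h import *
T=lambda u,v:(230+u/4,110+v/4)
a=w2b(onz('top',T(221,328),.079));b=w2b(onz('top',T(300,345),.08));print(a,b,np.degrees(np.arctan2((a-b)[1],-(a-b)[0])))
print(env.sign_off())"
```

```text
[-0.04318199  0.09352678] [-0.04255675  0.04547596] 89.2545034621347
the job is handed in; nothing more can be done
None
```

The tagged air line is shut off, and I handed the job in at about 11 s of the 42 s allowed.

- **Cover:** I pushed it back by its step until it met its stop at about 15 N. In the top picture its front edge lies at about x = -25 mm of the box, which matches fully open. It was still there in the last picture.
- **Tagged handle:** It was the left-hand valve, at y = +45 mm. I pushed its disc end clockwise until the handle met its stop at about 19 N. The last top picture puts it at about 89°, which is 90° within reading error.
- **Everything else:** In the last picture the plain handle still lies along its pipe. The jar, reel and meter look unmoved. The arm was clear of everything, with wrist force near zero.

No check failed. The one disagreement was that positions from the scene camera differed from the top camera's by up to about 10 mm. I relied on the top view and on the contact forces.

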